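# Turn the caddy's cover leaf over onto the scoop side

## Task

The steel caddy on the ledge has two compartments and one white cover leaf hinged on the spine between them; the leaf now lies over the compartment on the left as seen from the robot, hiding the pegs. Push the leaf up by its turned-up lip with the fingertips, flip it over the spine without flinging it, and press it down until it lies fully flat over the other compartment, the one with the scoop. Do not pinch, lift or carry anything, leave the caddy, what is in it and the other things where they are, and take the hand away at the end.

Things in the scene. Friction and masses are not known exactly. Their poses are not given: they have to be found in the camera images.
- caddy: Loose open steel caddy, 1.4 kg, 150 mm (its x) by 208 mm (its y), 60 mm high, walls 4 mm; origin at the centre of its underside, z up, x pointing away from the robot within 25 degrees. A middle wall at y = 0 parts it into a +y compartment (left: pegs, covered at the start) and a -y one (right: scoop, open). It slides if pushed sideways with more than about 10 N.
- spine (a point): Middle of the leaf's hinge axis, at [0, 0, 62 mm] in the caddy's frame; the axis runs along the caddy's x. The leaf is a stiff white plastic plate, 0.09 kg, 138 mm long along the axis, 4 mm thick with the axis in its mid-plane, flat out to 109 mm from the axis, where the lip begins.
- leaf (a joint): Angle of the cover leaf: 0 = flat over the +y compartment, pi/2 = straight up, pi = flat over the -y compartment; 0 and pi are stops. It starts at 0 to 0.15. The hinge is stiff (0.07 N m friction; gravity adds up to 0.06 N m): the leaf stays where it is left and does not fall. Pushing level against the lip's edge towards the spine raises it, with about 4 N at first.
- lip_edge (a point): Middle of the free edge of the leaf's lip. The lip, 40 mm long, bends up from the plate by 55 degrees and out beyond the caddy's wall: its edge is 132 mm along the leaf from the hinge axis and 33 mm off the plate, 95 to 115 mm above the ledge at the start. After the flip it points down outside the -y wall, clear of the ledge. Its y axis runs along the leaf away from the hinge.
- scoop: White measuring scoop lying loose in the -y compartment, below the rim: bowl 48 mm wide and 32 mm high, origin under the bowl's centre, handle 58 mm long.
- peg0: Green clothes peg lying loose in the +y compartment, 72 x 11 x 13 mm, origin at the centre of its underside.
- peg1: A second peg, the same, in the same compartment.
- tub: Closed blue detergent tub, 156 mm wide, 143 mm high, to the left; bystander. Origin at the centre of its underside.
- jar: Glass jar with a screw lid, 72 mm wide, 110 mm high, to the right; bystander. Origin at the centre of its underside.
- softener: White bottle, 68 mm wide, 200 mm high, to the right; bystander. Origin at the centre of its underside.
- funnel: Stainless funnel standing mouth down just beyond the caddy's far (+x) end, 96 mm wide, 85 mm high; bystander. Origin at the centre of its underside.
- soap: Bar of soap on a flat dish, 66 x 100 x 32 mm, right of and nearer than the caddy; bystander. Origin at the centre of its underside.
- cup: Steel cup, 72 mm wide, 85 mm high, to the left and nearer than the caddy; bystander. Origin at the centre of its underside.
Things that resemble listed ones, but are neither listed nor needed, are in the scene too. Leave any black look-alike of the scoop alone.

How it is judged:
On the way, in this order (a step that is already met when the one before it is completed fails the run):
1. the leaf is past upright (value of joint leaf above 1.65 rad).
2. the leaf lies flat on the other side (value of joint leaf above 3.07 rad), for 0.2 s.
At the end, for the whole second after the job is handed in: The leaf lies flat over the -y (scoop) compartment, within 4 degrees of its stop, at rest; the caddy stands level within 30 mm of where it was; scoop and pegs are still in their own compartments; every other thing is within 30 mm of where it was (value of joint leaf above 3.07 rad and velocity of joint leaf below 0.1 rad/s and distance of each of caddy, tub, jar, softener, funnel, soap, cup from where it was at the start of the episode below 0.03 m and angle between caddy's own z axis and vertical below 0.05 rad and linear speed of caddy below 0.02 m/s and y of scoop in the frame of caddy below -0.02 m and z of each of scoop, peg0, peg1 in the frame of caddy below 0.04 m and y of each of peg0, peg1 in the frame of caddy above 0 m); the robot touches nothing.
It fails at once if the leaf is flung (faster than 5 rad/s) (velocity of joint leaf above 5 rad/s).
It fails at once if the leaf is pinched or forced on its way over (fingers on it with over 38 N between 0.3 and 2.8 rad) (value of joint leaf between 0.3 and 2.8 rad and contact force between the fingers and caddy above 38 N).
It fails at once if the caddy is lifted, tipped or pushed away by more than 30 mm (height (world z) of caddy above 0.012 m or angle between caddy's own z axis and vertical above 0.15 rad or distance of caddy from where it was at the start of the episode above 0.03 m).
It fails at once if the scoop or a peg is taken out of its compartment (not (y of scoop in the frame of caddy below -0.02 m and z of each of scoop, peg0, peg1 in the frame of caddy below 0.04 m and y of each of peg0, peg1 in the frame of caddy above 0 m)).
It fails at once if a bystander is lifted, knocked over or moved by more than 30 mm (distance of any of tub, jar, softener, funnel, soap, cup from where it was at the start of the episode above 0.03 m or height (world z) of any of tub, jar, softener, funnel, soap, cup above 0.015 m or angle between any of tub, jar, softener, funnel, soap, cup's own z axis and vertical above 0.35 rad).
It also fails if it takes over 48 s, if anything falls off the work surface, if the arm or the gripper's body presses on something with over 40 N, if the wrist force passes 120 N, or if a joint passes its speed limit or range.

## Robot

A 7-joint arm with a two-finger parallel gripper is mounted at the origin on the work surface. World frame = base frame: x ahead of the robot, y to its left, z up, the work surface at z = 0. Lengths are in m, angles in rad, forces in N, time in s.
With the tool pointing down it reaches from about 0.4 to 0.875 m from the base axis. Payload 6.5 kg.
Tool frame: the origin (TCP) lies midway between the tips of the shut fingers; the grasp point (between the pads) lies 19 mm behind it (r.tcp_to_grasp is the distance from the TCP to the grasp point, in m); y points along the fingers, z is the direction in which the jaws open and shut, and the axes are right-handed (so a half turn about y gives the same grasp; the last joint's range is limited). The gripper opens to 88 mm and grips with 3 to 60 N. Pads are 18 mm wide; open, the fingers measure 123 mm over their backs; the gripper's body (75 mm by 187 mm) begins 45 mm behind the grasp point.
Start: joints at [1.143, 0.536, -0.004, 1.538, 0.003, 1.067, -0.071], TCP at [0.23, -0.608, 0.239] pointing down, gripper open.
Joint ranges: [-2.7, 2.7], [-0.37, 2.16], [-1.27, 1.26], [0.24, 2.4], [-1.31, 4.45], [0.19, 1.91], [-2.76, 2.76]. Speed limits (rad/s): [2.39, 2.39, 3.14, 3.14, 3.14, 3.14, 3.14].

## Interface

Orientations are given as a unit quaternion [w, x, y, z].
In Python, from bench import r, grab_frame, workorder gives the robot as it stands. The module is installed in compiled form; this text tells all that it offers.
- The arm moves only by the tool jog_arm, never from a script. Its argument "series" is a list of rows, each a list of 5 numbers: the shift along the tool's x, y, z in m, then the turn about the tool's y in degrees, then the finger opening in m, from 0 to 0.0881. A call has 1 to 20 rows; each row shifts and turns the commanded pose from where the row before left it, along the tool's axes as they then stand; what a row does not reach is not made up. A row lasts 1/8 s, in which the tool goes at most 62.5 mm and 10.7 degrees, less where a joint would pass 70% of its speed; a pose out of reach is approached as far as the arm can. A call is refused whole if a number of a shift passes 0.0625 or a number of a turn 10.7, either way. A call with a gripper value outside its range is refused whole. The fingers move at their own pace and stop on an object; "squeeze" is the grip in N (left out, the last holds). Time passes only in rows, so rows that do not move let the fingers close. It gives the time, the measured TCP pose, the force and the opening at its end, in the units of the state.
- r.read_state(): the state, without advancing time (a new reading comes with each control period).
- grab_frame(name): name is "scene" or "top" or "wrist"; returns a dict with "image" (420x560x3 uint8, red, green, blue), "intrinsics" (3x3 intrinsics, pixels), "cam_to_world" (4x4, takes a point from camera to world coordinates). Camera axes: x right, y down, z forward; pixel columns grow to the right and rows downward; lengths in m; the calibration is good to about 2 mm. A picture is of the moment at which its call begins. There is no depth.
- workorder.close_job(): hands the job in, once; it reports no verdict.
The state is a dict: "clock": time; "joint_pos": joint angles; "joint_vel": joint speeds; "joint_efforts": joint torques, N m; "tcp_pos": TCP position; "tool_rot": TCP orientation; "contact_force": force on the tool from outside, world axes, zero at the start; "torque": the same for the moment, N m; "grip_width": finger opening in m.
Only numpy, scipy, OpenCV 4.12 (cv2) and the standard library are available. Lean on these libraries where they do the work, as an engineer would, in place of code of your own. Each camera call takes 0.05 s, during which the arm holds its last target.

## Working session

There is one attempt and no reset: what is moved stays moved. The work goes in short steps, Python scripts to look and compute and a tool call to move; the robot and the scene stay as the last step left them, time stands still between calls to the robot, and variables do not carry over. Pictures are saved under pics/ and viewed, and the job is handed in when it is done.

Besides the shell and the picture viewer there is one more tool, called as a command line: name --pt "numbers of a row" for each row, then --argument value for the rest. jog_arm: Moves the arm, as the interface text tells. Its arguments: {"type":"object","properties":{"series":{"type":"array","items":{"type":"array","items":{"type":"number"}}},"squeeze":{"type":"number"}},"required":["series"]}

```bash
mkdir -p pics
python3 - <<'E'
from bench import r,grab_frame
import cv2,numpy as np
s=r.read_state()
for k in s: print(k,np.round(s[k],4))
for n in ["scene","top","wrist"]:
    f=grab_frame(n); cv2.imwrite(f"pics/{n}0.png",f["image"][:,:,::-1])
    print(n,np.round(f["intrinsics"],1).tolist(),np.round(f["cam_to_world"],3).tolist())
E
```

```text
clock 0.0
joint_pos [ 1.1428  0.5372 -0.0045  1.5388  0.0026  1.0673 -0.0712]
joint_vel [-0.0015 -0.0006  0.0008 -0.0003  0.     -0.0013 -0.0008]
joint_efforts [-3.00000e-04 -5.70980e+01  9.90500e-01 -2.51601e+01 -5.63000e-02
  1.80000e-02  2.00000e-04]
tcp_pos [ 0.2299 -0.6073  0.2378]
tool_rot [ 0.1271 -0.1274  0.6962 -0.695 ]
contact_force [ 0.121  -1.0972  0.1725]
torque [-0.008   0.0066  0.0076]
grip_width 0.0885
scene [[432.4, 0.0, 275.3], [0.0, 432.4, 212.5], [0.0, 0.0, 1.0]] [[0.143, 0.535, -0.833, 1.445], [0.989, -0.057, 0.134, -0.122], [0.024, -0.843, -0.537, 0.692], [0.0, 0.0, 0.0, 1.0]]
top [[528.5, 0.0, 271.8], [0.0, 528.5, 211.2], [0.0, 0.0, 1.0]] [[-0.016, -0.99, 0.137, 0.276], [-1.0, 0.019, 0.019, 0.017], [-0.022, -0.136, -0.99, 1.645], [0.0, 0.0, 0.0, 1.0]]
wrist [[367.4, 0.0, 287.3], [0.0, 367.4, 212.1], [0.0, 0.0, 1.0]] [[0.354, -0.9, -0.253, 0.295], [-0.935, -0.342, -0.094, -0.582], [-0.002, 0.269, -0.963, 0.383], [0.0, 0.0, 0.0, 1.0]]
```

View pics/scene0.png

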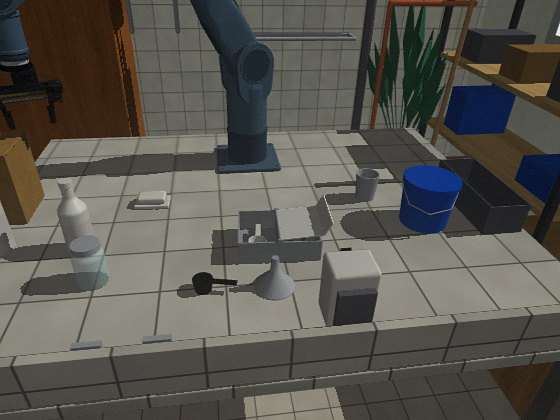

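View pics/top0.png

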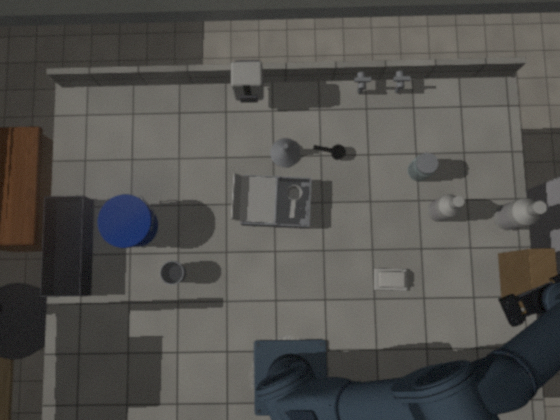

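Run:
```python
import cv2
a=cv2.imread('pics/top0.png')[100:300,190:390]; cv2.imwrite('pics/topc.png',cv2.resize(a,(600,600),interpolation=2))
a=cv2.imread('pics/scene0.png')[120:320,130:400]; cv2.imwrite('pics/scenec.png',cv2.resize(a,(800,592),interpolation=2))
```

```text
(no output)
```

View pics/topc.png

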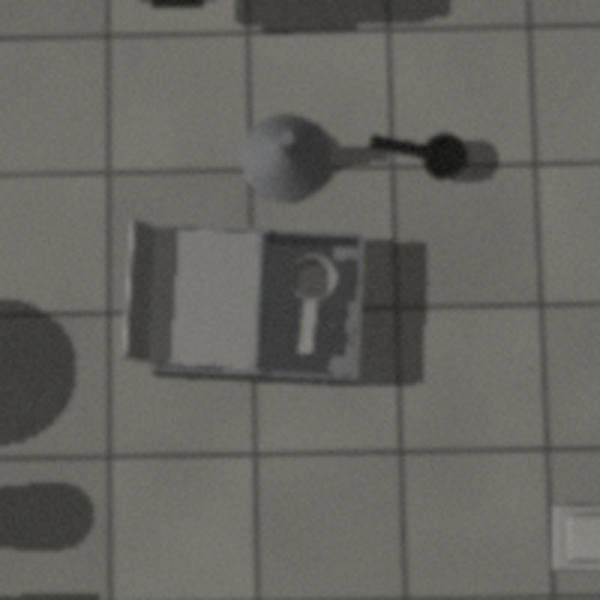

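View pics/scenec.png

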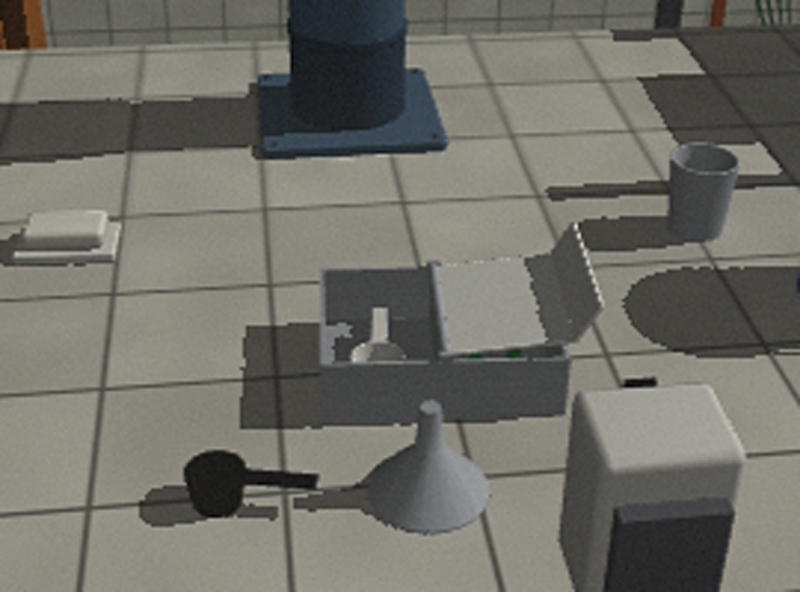

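```bash
cat > h.py <<'E'
import numpy as np,cv2
from bench import r,grab_frame
def ray(f,p):
    K,T=f["intrinsics"],f["cam_to_world"]
    d=T[:3,:3]@np.linalg.solve(K,[p[0],p[1],1.]); return T[:3,3],d/np.linalg.norm(d)
def plane(f,p,z):
    o,d=ray(f,p); return o+d*(z-o[2])/d[2]
def tri(f1,p1,f2,p2):
    (a,d),(b,e)=ray(f1,p1),ray(f2,p2)
    t=np.linalg.lstsq(np.c_[d,-e],b-a,rcond=None)[0]
    u,v=a+d*t[0],b+e*t[1]; return (u+v)/2,np.linalg.norm(u-v)
def proj(f,P):
    T=np.linalg.inv(f["cam_to_world"]); q=f["intrinsics"]@(T[:3,:3]@np.array(P)+T[:3,3]); return q[:2]/q[2]
E
python3 - <<'E'
from h import *
np.set_printoptions(precision=4,suppress=True)
t=grab_frame("top"); s=grab_frame("scene")
T=lambda x,y:(190+x/3-.33,100+y/3-.33); S=lambda x,y:(130+x/2.963-.33,120+y/2.963-.33)
for n,a in dict(RN=(358,378),RF=(362,236)).items(): print(n,plane(t,T(*a),.06))
for n,a in dict(SN=(258,375),SF=(262,232)).items(): print(n,plane(t,T(*a),.062))
print('lip near',tri(t,T(126,357),s,S(574,224)),'lip far',tri(t,T(136,222),s,S(603,302)))
for n,a,z in [("RN",(321,270),.06),("RF",(321,363),.06),("SN",(432,263),.062),("SF",(440,358),.062),("LF",(569,358),.06)]: print(n,plane(s,S(*a),z))
for n,p,z in [("tub",(125,222),.143),("cup",(173,272),.085),("funnel",(286,152),.03),("soap",(390,279),.03),("blackscoop",(338,152),.02)]: print(n,plane(t,p,z))
E
```

```text
RN [ 0.4482 -0.0629  0.06  ]
RF [ 0.5932 -0.0707  0.06  ]
SN [0.4529 0.0374 0.062 ]
SF [0.599  0.0309 0.062 ]
lip near (array([0.4677, 0.1653, 0.1081]), np.float64(0.0006758787482783037)) lip far (array([0.6015, 0.1555, 0.1123]), np.float64(0.001976831141337944))
RN [ 0.4456 -0.0646  0.06  ]
RF [ 0.5891 -0.0748  0.06  ]
SN [0.4475 0.0384 0.062 ]
SF [0.5958 0.0236 0.062 ]
LF [0.605  0.1315 0.06  ]
tub [0.4594 0.4698 0.143 ]
cup [0.3156 0.3418 0.085 ]
funnel [0.6847 0.0016 0.03  ]
soap [ 0.2854 -0.3043  0.03  ]
blackscoop [ 0.6838 -0.1619  0.02  ]
```

```bash
cat >> h.py <<'E'
from scipy.spatial.transform import Rotation as Ro
def R():
    q=np.array(r.read_state()["tool_rot"]); return Ro.from_quat([q[1],q[2],q[3],q[0]]).as_matrix()
psi=-0.07; EX=np.array([np.cos(psi),np.sin(psi),0]); EY=np.array([-np.sin(psi),np.cos(psi),0]); SP=np.array([.523,.0335,0])
def W(a,b,z): return SP+a*EX+b*EY+[0,0,z]
def st():
    s=r.read_state(); p=np.array(s["tcp_pos"]); d=p-SP; A=R()
    print("t %.2f"%s["clock"],"tcp",p.round(4),"caddy xyz",np.round([d@EX,d@EY,p[2]],4),"F",np.round(s["contact_force"],1),"w",round(s["grip_width"],4))
    print("q",np.round(s["joint_pos"],2)); return p,A
E
python3 - <<'E'
from h import *
p,A=st(); print(A.round(3)); print("softener",plane(grab_frame("top"),(459,201),.2))
z=A[:,2]
for t in (EX,-EX):
    c=np.degrees(np.arctan2(np.cross(z,t)@A[:,1],z@t)); print("turn about y",c)
for w in ([.45,-.3,.32],list(W(0,.19,.30))): print(w,(A.T@(np.array(w)-p)).round(3))
E
```

```text
t 0.25 tcp [ 0.23   -0.6077  0.2383] caddy xyz [-0.2475 -0.6601  0.2383] F [0.7 0.1 1.2] w 0.0878
q [ 1.14  0.54 -0.    1.54  0.    1.07 -0.07]
[[-0.935 -0.     0.354]
 [-0.354  0.001 -0.935]
 [ 0.    -1.    -0.001]]
softener [ 0.49364    -0.46882143  0.2       ]
turn about y -65.25487456197969
turn about y 114.74512543802031
[0.45, -0.3, 0.32] [-0.315 -0.082 -0.21 ]
[np.float64(0.5362891409941313), np.float64(0.22303469004812312), np.float64(0.3)] [-0.581 -0.061 -0.669]
```

jog_arm --pt "0 -0.045 0 0 0" --pt "0 -0.045 0 0 0" --pt "-0.04 0 -0.025 0 0" --pt "-0.04 0 -0.025 0 0" --pt "-0.04 0 -0.025 0 0" --pt "-0.04 0 -0.025 0 0" --pt "-0.04 0 -0.025 0 0" --pt "-0.04 0 -0.025 0 0" --pt "-0.04 0 -0.025 0 0" --pt "-0.04 0 -0.03 -8 0" --pt "0 0 0 -10 0" --pt "0 0 0 -10 0" --pt "0 0 0 -10 0" --pt "0 0 0 -10 0" --pt "0 0 0 -10 0" --pt "0 0 0 -7.3 0"

```text
clock: 2.3
tcp_pos: [0.4567, -0.3029, 0.3287]
tool_rot: [0.484, -0.484, 0.516, -0.516]
contact_force: [0.1, -0.0, 0.8]
grip_width: 0.0003
```

Run:
```python
from h import *
p,A=st(); print(A.round(3))
z=A[:,2]; print("turn",np.degrees(np.arctan2(np.cross(z,EX)@A[:,1],z@EX)))
for w in (W(0,.195,.30),W(0,.195,.08)): print((A.T@(np.array(w)-p)).round(3))
```

```text
t 2.30 tcp [ 0.4567 -0.3029  0.3287] caddy xyz [-0.0427 -0.3402  0.3287] F [ 0.1 -0.   0.8] w 0.0003
q [ 0.78  0.3  -0.34  1.69  0.11  1.17  0.34]
[[-0.065 -0.     0.998]
 [-0.998 -0.    -0.065]
 [ 0.    -1.    -0.   ]]
turn 0.3076565189294216
[-0.535  0.029  0.046]
[-0.535  0.249  0.046]
```

jog_arm --pt "-0.0535 0 0.0046 0 0" --pt "-0.0535 0 0.0046 0 0" --pt "-0.0535 0 0.0046 0 0" --pt "-0.0535 0 0.0046 0 0" --pt "-0.0535 0 0.0046 0 0" --pt "-0.0535 0 0.0046 0 0" --pt "-0.0535 0 0.0046 0 0" --pt "-0.0535 0 0.0046 0 0" --pt "-0.0535 0 0.0046 0 0" --pt "-0.0535 0 0.0046 0 0" --pt "0 0.04 0 0 0" --pt "0 0.04 0 0 0" --pt "0 0.04 0 0 0" --pt "0 0.04 0 0 0" --pt "0 0.04 0 0 0" --pt "0 0.04 0 0 0" --pt "0 0 0 0 0" --pt "0 0 0 0 0"

```text
clock: 4.55
tcp_pos: [0.5405, 0.2282, 0.0901]
tool_rot: [-0.483, 0.482, -0.517, 0.517]
contact_force: [0.1, 0.7, -0.2]
grip_width: 0.0004
```

Run:
```python
from h import *
p,A=st(); print(A.round(3))
t=grab_frame("top"); s=grab_frame("scene")
a=cv2.resize(t["image"][100:300,190:390,::-1],(400,400),interpolation=2); b=cv2.resize(s["image"][120:320,200:400,::-1],(400,400),interpolation=2)
cv2.imwrite("pics/a1.png",np.hstack([a,b]))
```

```text
t 4.55 tcp [0.5405 0.2282 0.0901] caddy xyz [0.0038 0.1954 0.0901] F [ 0.1  0.7 -0.2] w 0.0004
q [-0.11  0.68 -0.5   1.79  0.44  0.78 -0.9 ]
[[-0.069  0.001  0.998]
 [-0.998  0.001 -0.069]
 [-0.001 -1.     0.001]]
```

View pics/a1.png

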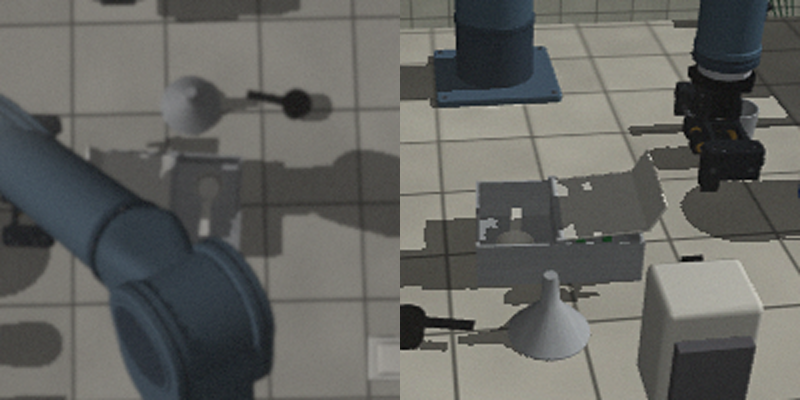

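```bash
cat > wp.py <<'E'
import numpy as np
def wp(th):
    t=np.radians(th); rho=.094
    if th<=35:
        a=t+np.radians(14); return .136*np.cos(a)+.010, .062+.136*np.sin(a)-.022
    if th<=90:
        k=(th-35)/55; y=.109*np.cos(t)+.002*np.sin(t)+.009
        z0=.165-.022; b=.062+.109*np.sin(t)-.015
        return y, min(max(b,z0-.005) if th<60 else b, 1)
    return rho*np.cos(t)+.002*np.sin(t)+.009, .062+rho*np.sin(t)-.002*np.cos(t)
E
python3 - <<'E'
from wp import wp
L=None
for th in [6.6,12,18,24,30,36,42,48,54,60,66,72,78,84,90,96,102,108,114,120,126,132,138,144,150,156,162,168,174,180]:
    y,z=wp(th); print(th,"y %.4f z %.4f"%(y,z), "" if L is None else "dx %.4f dy %.4f"%(L[0]-y,L[1]-z)); L=(y,z)
E
```

```text
6.6 y 0.1373 z 0.0879 
12 y 0.1322 z 0.0996 dx 0.0051 dy -0.0118
18 y 0.1253 z 0.1121 dx 0.0069 dy -0.0125
24 y 0.1172 z 0.1237 dx 0.0082 dy -0.0117
30 y 0.1078 z 0.1345 dx 0.0093 dy -0.0107
36 y 0.0984 z 0.1380 dx 0.0095 dy -0.0035
42 y 0.0913 z 0.1380 dx 0.0070 dy 0.0000
48 y 0.0834 z 0.1380 dx 0.0079 dy 0.0000
54 y 0.0747 z 0.1380 dx 0.0087 dy 0.0000
60 y 0.0652 z 0.1414 dx 0.0095 dy -0.0034
66 y 0.0552 z 0.1466 dx 0.0101 dy -0.0052
72 y 0.0446 z 0.1507 dx 0.0106 dy -0.0041
78 y 0.0336 z 0.1536 dx 0.0110 dy -0.0030
84 y 0.0224 z 0.1554 dx 0.0112 dy -0.0018
90 y 0.0110 z 0.1560 dx 0.0114 dy -0.0006
96 y 0.0012 z 0.1557 dx 0.0098 dy 0.0003
102 y -0.0086 z 0.1544 dx 0.0098 dy 0.0013
108 y -0.0181 z 0.1520 dx 0.0096 dy 0.0023
114 y -0.0274 z 0.1487 dx 0.0093 dy 0.0033
120 y -0.0363 z 0.1444 dx 0.0089 dy 0.0043
126 y -0.0446 z 0.1392 dx 0.0084 dy 0.0052
132 y -0.0524 z 0.1332 dx 0.0078 dy 0.0060
138 y -0.0595 z 0.1264 dx 0.0071 dy 0.0068
144 y -0.0659 z 0.1189 dx 0.0064 dy 0.0075
150 y -0.0714 z 0.1107 dx 0.0055 dy 0.0081
156 y -0.0761 z 0.1021 dx 0.0047 dy 0.0087
162 y -0.0798 z 0.0929 dx 0.0037 dy 0.0091
168 y -0.0825 z 0.0835 dx 0.0027 dy 0.0094
174 y -0.0843 z 0.0738 dx 0.0017 dy 0.0097
180 y -0.0850 z 0.0640 dx 0.0007 dy 0.0098
```

jog_arm --pt "0.025 0 -0.003 0 0" --pt "0.015 0.0 0 0 0" --pt "0.008 0 0 0 0" --pt "0.006 0 0 0 0" --pt "0.004 0 0 0 0" --pt "0.004 0 0 0 0" --pt "0 0 0 0 0"

```text
clock: 5.52
tcp_pos: [0.5332, 0.1718, 0.0902]
tool_rot: [0.486, -0.48, 0.517, -0.515]
contact_force: [-0.1, 11.2, 3.0]
grip_width: 0.0002
```

```bash
cat > look.py <<'E'
import sys
from h import *
p,A=st()
s=grab_frame("scene")
cv2.imwrite("pics/%s.png"%sys.argv[1],cv2.resize(s["image"][120:320,180:400,::-1],(660,600),interpolation=2))
E
python3 look.py b1
```

```text
t 5.53 tcp [0.5332 0.1718 0.0902] caddy xyz [0.0005 0.1387 0.0902] F [-0.1 11.2  3. ] w 0.0002
q [-0.01  0.65 -0.51  1.86  0.44  0.74 -0.82]
```

View pics/b1.png

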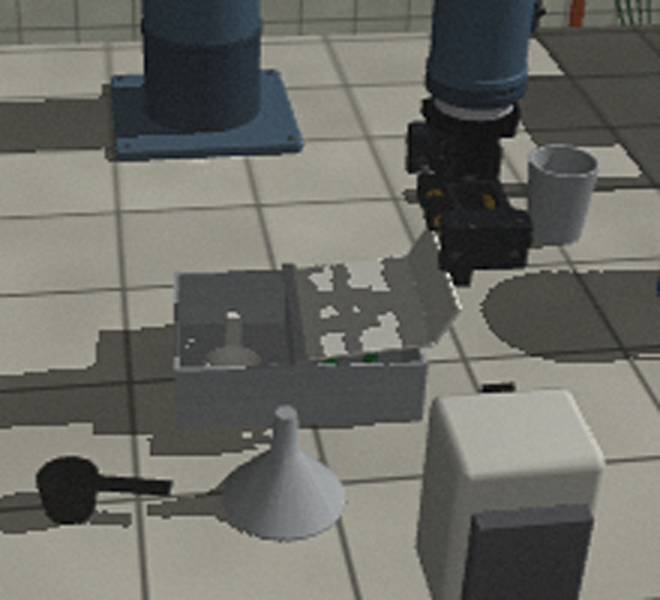

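jog_arm --pt "-0.001 -0.003 0 0 0" --pt "0 -0.004 0 0 0" --pt "0 -0.004 0 0 0"

```text
clock: 5.95
tcp_pos: [0.5328, 0.1681, 0.1002]
tool_rot: [0.483, -0.482, 0.517, -0.517]
contact_force: [0.2, 2.7, 0.4]
grip_width: 0.0004
```

```bash
python3 look.py b2
```

```text
t 5.95 tcp [0.5328 0.1681 0.1002] caddy xyz [0.0004 0.1349 0.1002] F [0.2 2.7 0.4] w 0.0004
q [-0.    0.63 -0.51  1.86  0.43  0.76 -0.81]
```

View pics/b2.png

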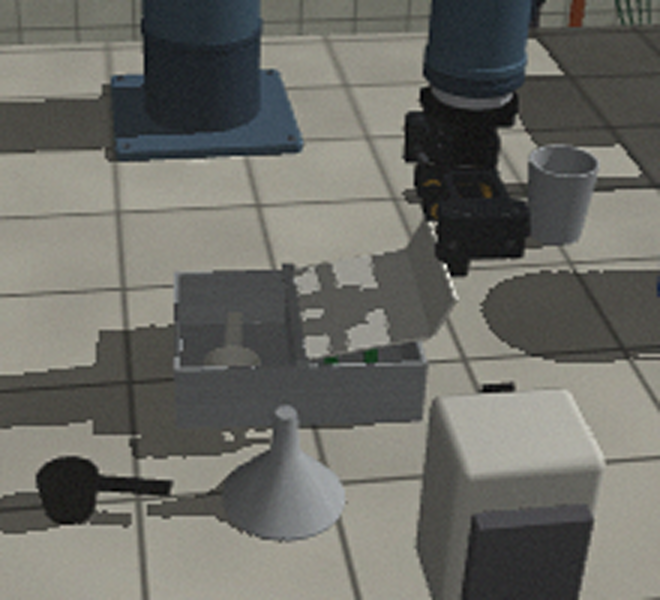

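jog_arm --pt "0.003 -0.006 0 0 0" --pt "0.003 -0.007 0 0 0" --pt "0.004 -0.007 0 0 0" --pt "0.004 -0.006 0 0 0"

```text
clock: 6.5
tcp_pos: [0.5317, 0.1527, 0.1262]
tool_rot: [-0.482, 0.482, -0.517, 0.517]
contact_force: [1.6, 2.8, 1.8]
grip_width: 0.0002
```

```bash
python3 look.py b3
```

```text
t 6.50 tcp [0.5317 0.1527 0.1262] caddy xyz [0.0004 0.1195 0.1262] F [1.6 2.8 1.8] w 0.0002
q [ 0.04  0.58 -0.53  1.86  0.4   0.8  -0.77]
```

View pics/b3.png

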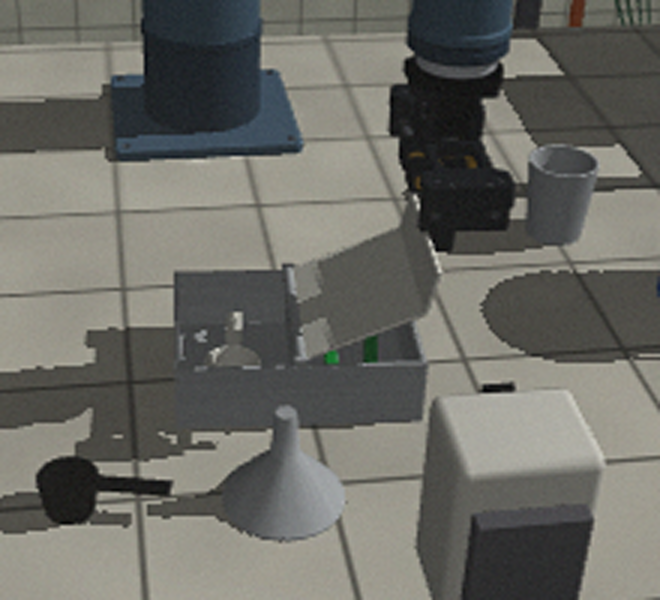

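jog_arm --pt "0.004 -0.001 0 0 0" --pt "0.004 -0.001 0 0 0" --pt "0.0045 -0.001 0 0 0" --pt "0.0045 -0.001 0 0 0" --pt "0.0035 -0.001 0 0 0" --pt "0.0035 -0.001 0 0 0" --pt "0.004 -0.001 0 0 0" --pt "0.004 -0.001 0 0 0" --pt "0.0045 -0.0015 0 0 0" --pt "0.0045 -0.0015 0 0 0"

```text
clock: 7.8
tcp_pos: [0.5313, 0.1264, 0.142]
tool_rot: [0.492, -0.477, 0.517, -0.513]
contact_force: [-5.6, 32.1, 30.1]
grip_width: 0.0004
```

```bash
python3 look.py b4
```

```text
t 7.80 tcp [0.5313 0.1264 0.142 ] caddy xyz [0.0017 0.0933 0.142 ] F [-5.6 32.1 30.1] w 0.0004
q [ 0.12  0.55 -0.56  1.88  0.37  0.8  -0.69]
```

View pics/b4.png

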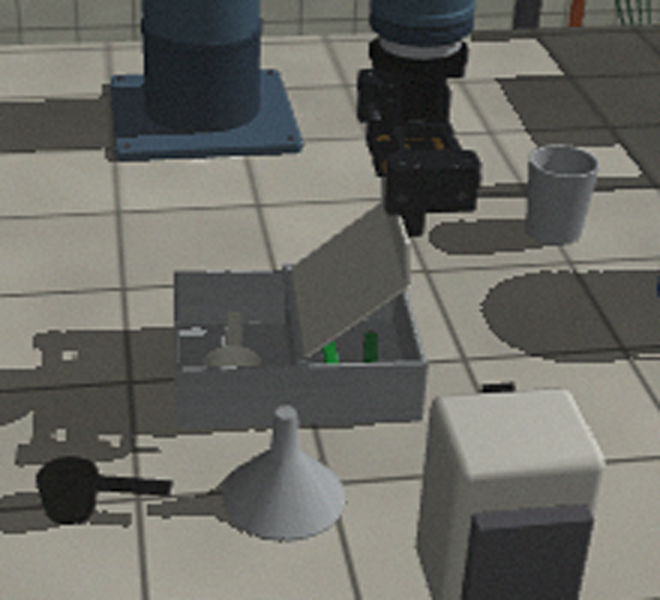

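jog_arm --pt "-0.012 -0.004 0 0 0" --pt "-0.008 -0.005 0 0 0" --pt "-0.002 0 0 0 0"

```text
clock: 8.22
tcp_pos: [0.5296, 0.1328, 0.1452]
tool_rot: [-0.481, 0.483, -0.517, 0.517]
contact_force: [-0.6, -0.3, 0.4]
grip_width: 0.0006
```

```bash
python3 look.py b5
python3 - <<'E'
from h import *
f=grab_frame("wrist"); cv2.imwrite("pics/w5.png",f["image"][:,:,::-1])
E
```

```text
t 8.22 tcp [0.5296 0.1328 0.1452] caddy xyz [-0.0003  0.0995  0.1452] F [-0.6 -0.3  0.4] w 0.0006
q [ 0.09  0.55 -0.55  1.86  0.38  0.84 -0.72]
```

View pics/b5.png

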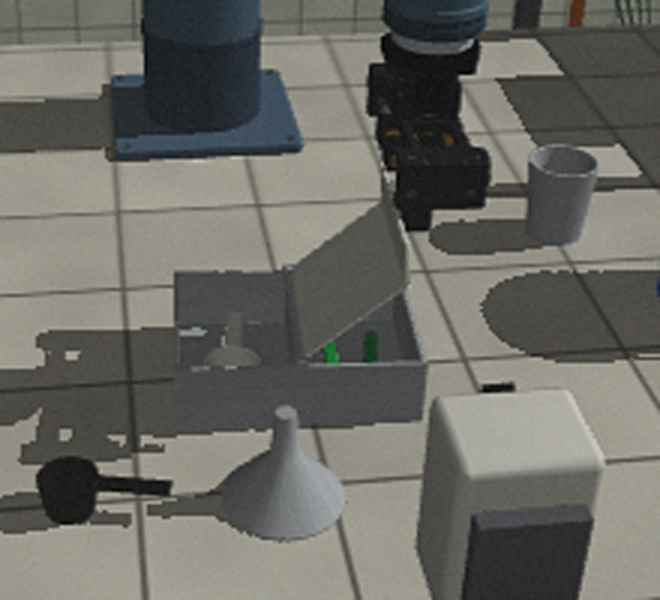

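View pics/w5.png

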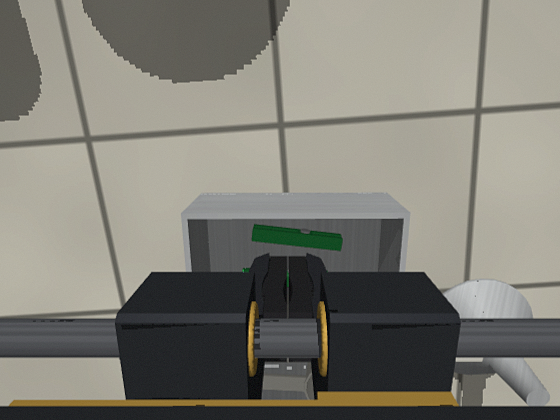

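jog_arm --pt "-0.008 0 0 0 0" --pt "-0.002 0.012 0 0 0" --pt "0 0.012 0 0 0" --pt "0 0.0085 0 0 0" --pt "0 0 0 0 0" --pt "0.004 0 0 0 0" --pt "0.002 0 0 0 0"

```text
clock: 9.2
tcp_pos: [0.5307, 0.1376, 0.1135]
tool_rot: [-0.482, 0.482, -0.517, 0.517]
contact_force: [0.7, -0.7, -0.7]
grip_width: 0.0004
```

```bash
python3 look.py b6;python3 - <<'E'
import numpy as np
def wp(th):
    t=np.radians(th)
    if th<=90: return .109*np.cos(t)+.011,.062+.109*np.sin(t)-.010
    return .099*np.cos(t)+.009+.002*np.sin(t),.062+.099*np.sin(t)-.002*np.cos(t)
L=None
for th in range(32,185,4):
    y,z=wp(th); print(th,"y %.4f z %.4f"%(y,z), "" if L is None else "dx %.4f dy %.4f"%(L[0]-y,L[1]-z)); L=(y,z)
E
```

```text
t 9.20 tcp [0.5307 0.1376 0.1135] caddy xyz [0.0004 0.1044 0.1135] F [ 0.7 -0.7 -0.7] w 0.0004
q [ 0.06  0.6  -0.52  1.88  0.41  0.78 -0.76]
32 y 0.1034 z 0.1098 
36 y 0.0992 z 0.1161 dx 0.0043 dy -0.0063
40 y 0.0945 z 0.1221 dx 0.0047 dy -0.0060
44 y 0.0894 z 0.1277 dx 0.0051 dy -0.0057
48 y 0.0839 z 0.1330 dx 0.0055 dy -0.0053
52 y 0.0781 z 0.1379 dx 0.0058 dy -0.0049
56 y 0.0720 z 0.1424 dx 0.0062 dy -0.0045
60 y 0.0655 z 0.1464 dx 0.0065 dy -0.0040
64 y 0.0588 z 0.1500 dx 0.0067 dy -0.0036
68 y 0.0518 z 0.1531 dx 0.0070 dy -0.0031
72 y 0.0447 z 0.1557 dx 0.0071 dy -0.0026
76 y 0.0374 z 0.1578 dx 0.0073 dy -0.0021
80 y 0.0299 z 0.1593 dx 0.0074 dy -0.0016
84 y 0.0224 z 0.1604 dx 0.0075 dy -0.0011
88 y 0.0148 z 0.1609 dx 0.0076 dy -0.0005
92 y 0.0075 z 0.1610 dx 0.0073 dy -0.0001
96 y 0.0006 z 0.1607 dx 0.0069 dy 0.0003
100 y -0.0062 z 0.1598 dx 0.0069 dy 0.0008
104 y -0.0130 z 0.1585 dx 0.0068 dy 0.0013
108 y -0.0197 z 0.1568 dx 0.0067 dy 0.0018
112 y -0.0262 z 0.1545 dx 0.0065 dy 0.0022
116 y -0.0326 z 0.1519 dx 0.0064 dy 0.0027
120 y -0.0388 z 0.1487 dx 0.0062 dy 0.0031
124 y -0.0447 z 0.1452 dx 0.0059 dy 0.0035
128 y -0.0504 z 0.1412 dx 0.0057 dy 0.0039
132 y -0.0558 z 0.1369 dx 0.0054 dy 0.0043
136 y -0.0608 z 0.1322 dx 0.0051 dy 0.0047
140 y -0.0656 z 0.1272 dx 0.0047 dy 0.0050
144 y -0.0699 z 0.1218 dx 0.0044 dy 0.0054
148 y -0.0739 z 0.1162 dx 0.0040 dy 0.0057
152 y -0.0775 z 0.1102 dx 0.0036 dy 0.0059
156 y -0.0806 z 0.1041 dx 0.0032 dy 0.0061
160 y -0.0833 z 0.0977 dx 0.0027 dy 0.0064
164 y -0.0856 z 0.0912 dx 0.0023 dy 0.0065
168 y -0.0874 z 0.0845 dx 0.0018 dy 0.0067
172 y -0.0888 z 0.0778 dx 0.0013 dy 0.0068
176 y -0.0896 z 0.0709 dx 0.0009 dy 0.0069
180 y -0.0900 z 0.0640 dx 0.0004 dy 0.0069
184 y -0.0899 z 0.0571 dx -0.0001 dy 0.0069
```

View pics/b6.png

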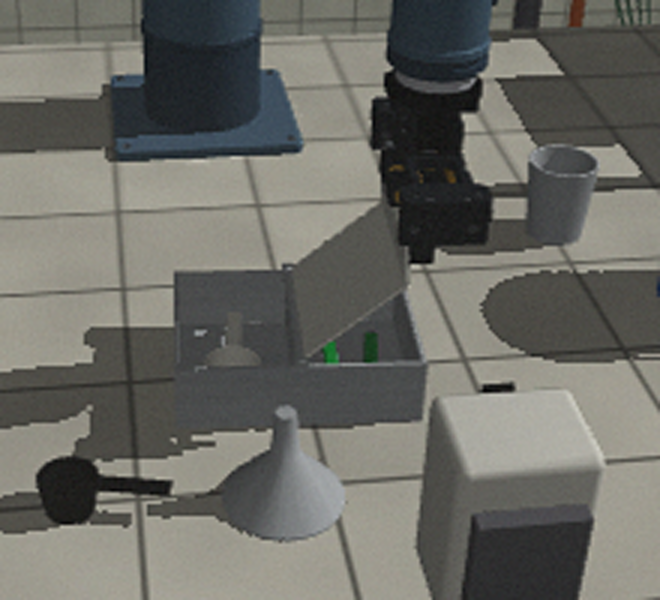

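jog_arm --pt "0.003 0 0 0 0" --pt "0.003 -0.003 0 0 0" --pt "0.003 -0.004 0 0 0" --pt "0.003 -0.004 0 0 0"

```text
clock: 9.75
tcp_pos: [0.5297, 0.1261, 0.1246]
tool_rot: [0.483, -0.482, 0.517, -0.517]
contact_force: [0.4, 1.5, -0.7]
grip_width: 0.0008
```

```bash
python3 look.py b7
```

```text
t 9.75 tcp [0.5297 0.1261 0.1246] caddy xyz [0.0002 0.0929 0.1246] F [ 0.4  1.5 -0.7] w 0.0008
q [ 0.09  0.58 -0.53  1.88  0.4   0.79 -0.73]
```

View pics/b7.png

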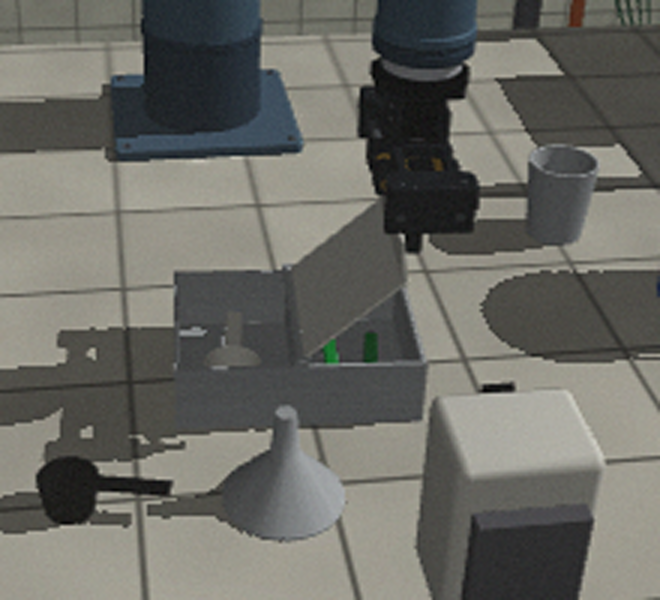

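jog_arm --pt "0.005 -0.005 0 0 0" --pt "0.005 -0.0055 0 0 0" --pt "0.0055 -0.005 0 0 0"

```text
clock: 10.18
tcp_pos: [0.5285, 0.1101, 0.1401]
tool_rot: [-0.482, 0.482, -0.517, 0.517]
contact_force: [-0.0, 2.4, -0.7]
grip_width: 0.0006
```

```bash
python3 look.py b8
```

```text
t 10.18 tcp [0.5285 0.1101 0.1401] caddy xyz [0.0002 0.0768 0.1401] F [-0.   2.4 -0.7] w 0.0006
q [ 0.13  0.55 -0.55  1.88  0.38  0.82 -0.68]
```

View pics/b8.png

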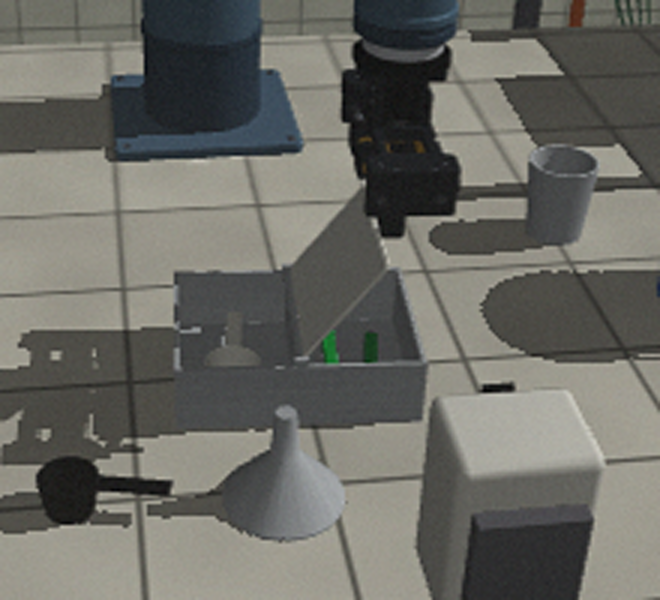

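jog_arm --pt "0.006 -0.0045 0 0 0" --pt "0.0065 -0.004 0 0 0" --pt "0.0065 -0.004 0 0 0" --pt "0.007 -0.003 0 0 0" --pt "0.007 -0.003 0 0 0"

```text
clock: 10.85
tcp_pos: [0.5262, 0.0771, 0.1584]
tool_rot: [-0.482, 0.482, -0.517, 0.517]
contact_force: [0.4, 1.4, -0.4]
grip_width: 0.0003
```

```bash
python3 look.py b9
```

```text
t 10.85 tcp [0.5262 0.0771 0.1584] caddy xyz [0.0002 0.0437 0.1584] F [ 0.4  1.4 -0.4] w 0.0003
q [ 0.2   0.51 -0.56  1.89  0.35  0.84 -0.61]
```

View pics/b9.png

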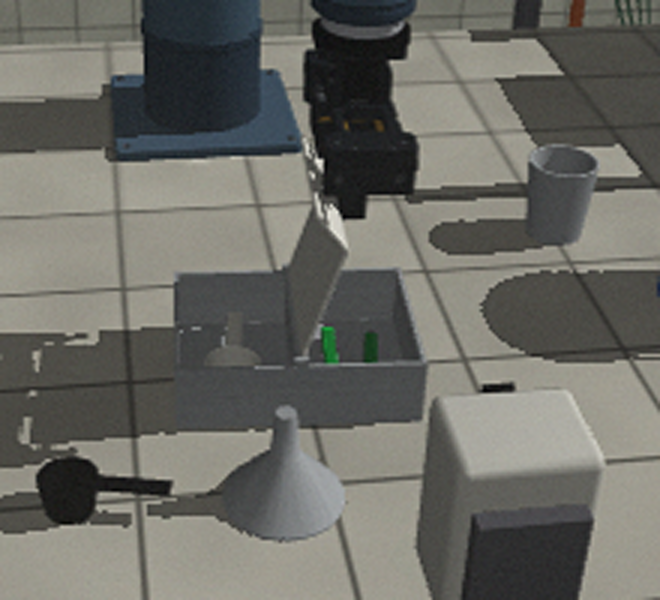

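jog_arm --pt "0.0075 -0.001 0 0 0" --pt "0.0075 -0.001 0 0 0" --pt "0.0075 0 0 0 0" --pt "0.0075 0 0 0 0" --pt "0.007 0 0 0 0" --pt "0.007 0 0 0 0" --pt "0.007 0.001 0 0 0"

```text
clock: 11.78
tcp_pos: [0.5226, 0.0263, 0.1591]
tool_rot: [0.482, -0.482, 0.517, -0.517]
contact_force: [0.2, 0.4, -0.0]
grip_width: 0.0003
```

```bash
python3 look.py b10
```

```text
t 11.78 tcp [0.5226 0.0263 0.1591] caddy xyz [ 1.000e-04 -7.200e-03  1.591e-01] F [ 0.2  0.4 -0. ] w 0.0003
q [ 0.3   0.49 -0.56  1.91  0.34  0.83 -0.51]
```

View pics/b10.png

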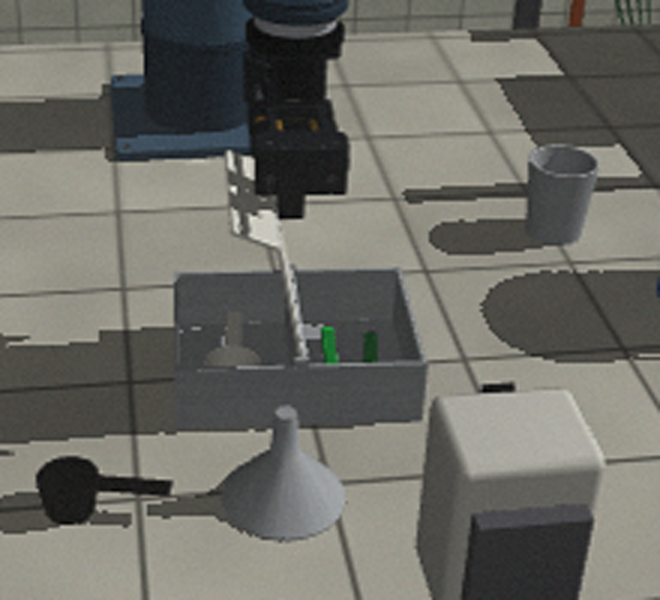

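jog_arm --pt "0.0065 0.0015 0 0 0" --pt "0.0065 0.002 0 0 0" --pt "0.0065 0.0025 0 0 0" --pt "0.0065 0.003 0 0 0" --pt "0.006 0.003 0 0 0" --pt "0.006 0.0035 0 0 0" --pt "0.0055 0.004 0 0 0" --pt "0.0055 0.0045 0 0 0" --pt "0.005 0.0045 0 0 0"

```text
clock: 12.95
tcp_pos: [0.5189, -0.0274, 0.1303]
tool_rot: [0.482, -0.482, 0.517, -0.517]
contact_force: [-0.2, 0.9, -0.3]
grip_width: 0.0003
```

```bash
python3 look.py b11
```

```text
t 12.95 tcp [ 0.5189 -0.0274  0.1303] caddy xyz [ 0.0002 -0.0611  0.1303] F [-0.2  0.9 -0.3] w 0.0003
q [ 0.38  0.53 -0.53  1.94  0.37  0.77 -0.43]
```

View pics/b11.png

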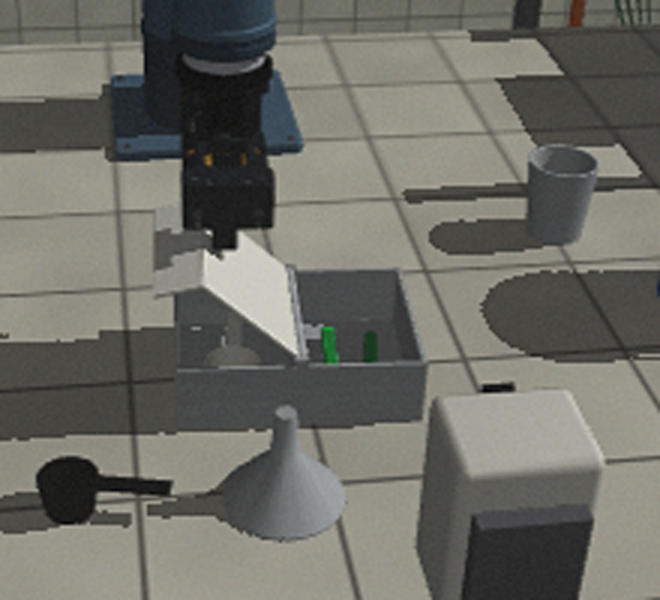

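jog_arm --pt "0.0045 0.005 0 0 0" --pt "0.0045 0.005 0 0 0" --pt "0.004 0.0055 0 0 0" --pt "0.0035 0.006 0 0 0" --pt "0.003 0.006 0 0 0" --pt "0.0025 0.006 0 0 0" --pt "0.0025 0.0065 0 0 0" --pt "0.002 0.0065 0 0 0" --pt "0.001 0.0065 0 0 0"

```text
clock: 14.12
tcp_pos: [0.5171, -0.0547, 0.0772]
tool_rot: [-0.482, 0.482, -0.517, 0.517]
contact_force: [0.6, -0.0, 0.5]
grip_width: 0.0003
```

```bash
python3 look.py b12
```

```text
t 14.12 tcp [ 0.5171 -0.0547  0.0772] caddy xyz [ 0.0003 -0.0884  0.0772] F [ 0.6 -0.   0.5] w 0.0003
q [ 0.39  0.61 -0.47  1.96  0.44  0.67 -0.43]
```

View pics/b12.png

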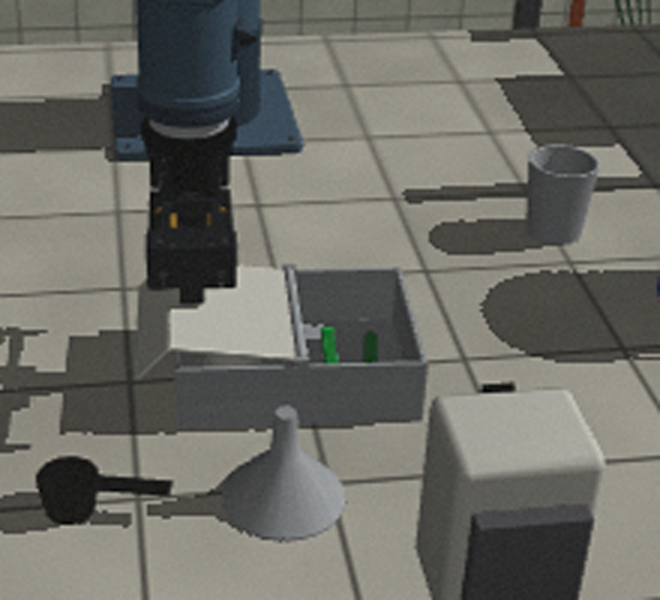

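jog_arm --pt "0 0.005 0 0 0" --pt "0 0.004 0 0 0" --pt "0 0.003 0 0 0" --pt "0 0.002 0 0 0" --pt "0 0.002 0 0 0" --pt "0 0 0 0 0"

```text
clock: 14.92
tcp_pos: [0.5172, -0.0545, 0.064]
tool_rot: [-0.482, 0.483, -0.517, 0.517]
contact_force: [-9.4, 0.9, 30.0]
grip_width: 0.0004
```

jog_arm --pt "0 0 0 0 0" --pt "0 0 0 0 0" --pt "0 -0.005 0 0 0" --pt "0 -0.015 0 0 0" --pt "0 -0.04 0 0 0" --pt "0 -0.05 0 0 0" --pt "0 -0.05 0 0 0" --pt "-0.06 -0.05 0 0 0" --pt "-0.06 -0.03 0 0 0" --pt "-0.06 0 0 0 0" --pt "-0.06 0 0 0 0" --pt "0 0 0 0 0" --pt "0 0 0 0 0"

```text
clock: 16.55
tcp_pos: [0.5325, 0.1683, 0.2897]
tool_rot: [-0.482, 0.483, -0.517, 0.517]
contact_force: [-0.3, -0.1, 0.4]
grip_width: 0.0006
```

```bash
python3 look.py c1
python3 - <<'E'
from h import *
s=grab_frame("scene");t=grab_frame("top")
d=cv2.absdiff(cv2.imread("pics/top0.png"),np.ascontiguousarray(t["image"][:,:,::-1]))
cv2.imwrite("pics/t2.png",t["image"][:,:,::-1]); cv2.imwrite("pics/s2.png",s["image"][:,:,::-1])
for th in (170,176,180):
    a=np.radians(th); print(th,[proj(s,W(x,.109*np.cos(a),.064+.109*np.sin(a))).round(1)-[180,120] for x in (-.069,.069)])
E
```

```text
t 16.55 tcp [0.5325 0.1683 0.2897] caddy xyz [0.     0.1352 0.2897] F [-0.3 -0.1  0.4] w 0.0006
q [ 0.13  0.41 -0.67  1.7   0.28  1.13 -0.69]
170 [array([56.3, 83.9]), array([ 56.2, 113.5])]
176 [array([55.9, 87.5]), array([ 55.7, 117.3])]
180 [array([55.9, 89.9]), array([ 55.7, 119.8])]
```

View pics/c1.png

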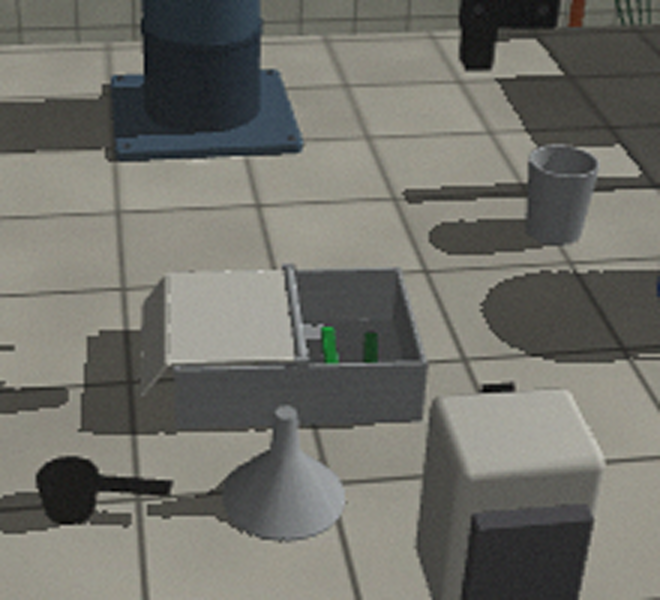

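View pics/s2.png

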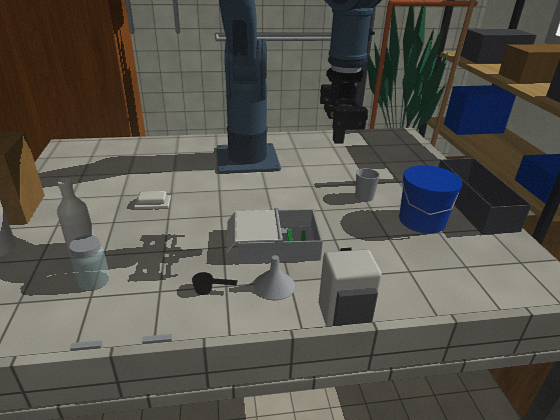

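View pics/t2.png

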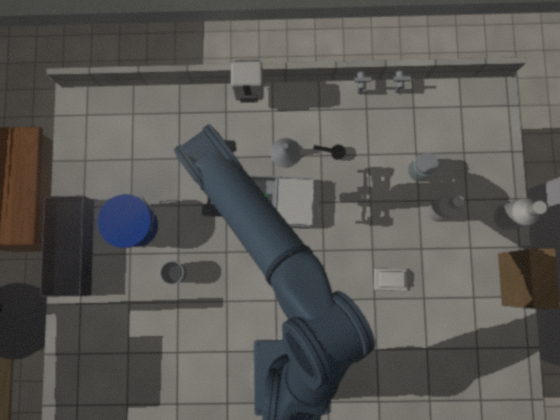

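```bash
python3 -c "
from bench import workorder; print(workorder.close_job())"
```

```text
the job is handed in; nothing more can be done
None
```

The leaf is flipped and lies flat over the scoop compartment, and the job was handed in at about 16.6 s. One force reading on the way over may have broken the 38 N limit.

- **What I did:** With the fingers shut, I pushed the lip up and took the leaf over the spine along an arc, using small steps. I then pressed it onto its stop with about 30 N at a tip height of 64 mm, held it there, and took the hand up and away to the left.
- **The possible failure:** At a leaf angle of about 0.6 rad the fingertips jammed on the lip by friction. The wrist sensor read about 32 N sideways and 30 N up, roughly 44 N in total. The 38 N limit on finger force applies at that angle and may have been passed. I backed off at once and pushed again lower down. At every check after that, while the leaf was going over, I read under 3 N.
- **Last checks:** The leaf's corners in the scene picture match the fully flat position to about 2 pixels. By eye, comparing pictures, the caddy, both pegs and the bystanders are where they were. The scoop is now under the leaf, so I could not see it at the end. The hand is clear, with a contact force of about 0.

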